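# Portion walnuts from a chute into a beaker on the scale

### The job

Take the top beaker from the nested stack, twisting it about an eighth of a turn while you lift so that it comes free and the beaker beneath stays in the stack, and stand it upright in the middle of the scale's pan. Then pick up the aluminium chute by its wooden grip, hold its mouth close over the beaker and tip it until all four walnuts have run in. Stand the empty chute level on the table again and let go; leave the two loose tins and the shaker near the scale alone.

Things in the scene. Friction and masses are not known exactly. Their poses are not given: they have to be found in the camera images.
- beaker_centre (a point): the topmost of three nested stainless-steel stacking beakers, the one to use: round, 100 mm high, wall 2.5 mm, mouth 61 mm inside, about 120 g; the point is on its axis half-way up (50 mm above its foot), z towards the mouth. Its top 32 mm is a straight collar 66 mm in diameter; a shoulder 6 mm high steps in to a lower body tapering from 57 to 40 mm, which sits loosely 65 mm deep in the next beaker
- beaker_collar (a point): on the same beaker's axis, 34 mm above beaker_centre, 16 mm below its rim: the middle of the 66 mm collar to grip around. In the stack the rim of the next beaker lies 19 mm below this point, so fingers may reach no lower
- beaker_rim (a point): centre of the same beaker's 61 mm mouth, 50 mm above beaker_centre
- lower_beaker_centre (a point): the second beaker of the stack, of the same shape, loose, with the top one resting in it; the point is on its axis half-way up. It must stay in the stack. As laid out, the x axes of both beakers are parallel, so the angle between them shows how far the top one has been twisted
- stack_foot (a point): the wooden base, 110 x 110 x 12 mm, under the stack, fixed to the table; the lowest beaker is fixed to it. The point is the centre of its underside, at table height. The whole stack stands about 182 mm high
- scale_pan (a point): centre of the top of the round steel pan (110 mm diameter, 40 mm above the table, rigid) of a white counter scale of 150 x 140 mm fixed to the table
- chute_grip (a point): centre of the upright wooden grip (22 x 22 mm square, 50 mm high) above the middle of an aluminium chute, 250 g, that stands free on the table on its feet with this point 119 mm above it. x points along the chute towards its open mouth, y across, z up when it stands level. Both pairs of the grip's faces are free to grasp, down to 25 mm below this point
- chute_mouth (a point): middle of the floor's edge at the chute's open mouth: 84.6 mm ahead (+x) of chute_grip and 48.2 mm lower, i.e. 71 mm above the table when it stands; axes as chute_grip
- walnut1_centre (a point): a walnut, 28 mm thick and 32 mm long, 11 g, in the chute's back end at the start; the point is its centre
- walnut2_centre (a point): a walnut, 28 mm thick and 32 mm long, 11 g, in the chute's back end at the start; the point is its centre
- walnut3_centre (a point): a walnut, 28 mm thick and 32 mm long, 11 g, in the chute's back end at the start; the point is its centre
- walnut4_centre (a point): a walnut, 28 mm thick and 32 mm long, 11 g, in the chute's back end at the start; the point is its centre
- tin_a: a brass-coloured food tin, 100 mm diameter, 50 mm high, to be left alone; origin at the centre of its underside
- tin_b: another such tin, to be left alone; origin at the centre of its underside
- shaker: a small white jar with a steel cap, 44 mm diameter, 85 mm high, to be left alone; origin at the centre of its underside
- beaker: the same topmost beaker, with its origin at the centre of its foot (50 mm under beaker_centre)
- chute: the same chute, origin 119 mm under chute_grip: an open channel 180 mm long, 36 mm wide inside, 42 outside, sides 34 mm high, back end closed; its floor rises by 20 degrees to the mouth and passes under the grip. Feet 45 mm ahead of and 74 mm behind the origin. Four loose walnuts lie at the back; they run out once it is tipped mouth-down well over 20 degrees (about 40 does it)
Things that resemble listed ones, but are neither listed nor needed, are in the scene too. What is shaped like the part that bears walnut1_centre but blue is not meant.

How it is judged:
By the outcome, as a careful person would: the job done as asked, in the order asked, and still so for the second after the job is handed in, with the robot touching nothing.
It also fails if it takes over 67 s, if anything falls off the work surface, if the arm or the gripper's body presses on something with over 40 N, if the wrist force passes 120 N, or if a joint passes its speed limit or range.

### The arm

A 6-joint arm with a two-finger parallel gripper is mounted at the origin on the work surface. World frame = base frame: x ahead of the robot, y to its left, z up, the work surface at z = 0. Lengths are in m, angles in degrees, forces in N, time in s.
With the tool pointing down it reaches from about 0.375 to 0.9 m from the base axis. Payload 3.1 kg.
Tool frame: the origin (TCP) lies at the very end of the fingers, on their centre line; the grasp point (between the pads) lies behind it (bot.grip_depth is the z of the grasp point in the tool frame, in m); z points along the fingers, y is the direction in which the jaws open and shut (so a half turn about z gives the same grasp; the last joint's range is limited). The gripper opens to 87 mm and grips with 3 to 60 N. Pads are 19 mm wide; open, the fingers measure 117 mm over their backs; the gripper's body (75 mm by 190 mm) begins 51 mm behind the grasp point.
Start: joints at [-84.368, 30.224, 82.088, -0, 67.689, -10.227], TCP at [0.171, -0.601, 0.19] pointing down, gripper open.
Joint ranges: [-176.69, 176.69], [-43.24, 126.21], [12.49, 139.97], [-82, 262], [0, 151.66], [-163.58, 163.58]. Speed limits (degrees/s): [159.86, 159.86, 180, 180, 180, 180].

### API

Orientations are given as a 3x3 rotation matrix whose columns are the frame's x, y, z axes.
In Python, from rig import bot, vision gives the robot as it stands. The module is installed in compiled form; this text tells all that it offers.
- The arm moves only by the shell command python3 -m jog 'ROWS'. ROWS is JSON, a list of rows, each a list of 3 entries, a list of its own where there are three numbers: the shift along the tool's x, y, z in mm, then the turn, a rotation vector about the tool's x, y, z in degrees, then the closure, from 0 (fully open) to 1 (shut). In form: [[[dx, dy, dz], [wx, wy, wz], fingers], ...]. A call has 1 to 12 rows; each row is the pose to reach, as a shift and turn from the pose commanded when the call began, along the tool's axes at that moment; what a row does not reach only later rows make up. A row lasts 1/12 s, in which the tool goes at most 41.7 mm and 7.16 degrees, less where a joint would pass 70% of its speed; a pose out of reach is approached as far as the arm can. A call with a gripper value outside its range is refused whole. The fingers move at their own pace and stop on an object; the grip force is fixed at half the most. Time passes only in rows, so rows that repeat a pose let the fingers close. It gives the time, the measured TCP pose, the force and the opening at its end, in the units of the state.
- bot.read_state(): the state, without advancing time (a new reading comes with each control period).
- vision.capture(name): name is "scene" or "side" or "wrist"; returns the picture (400x640x3 uint8, red, green, blue); there is no depth.
- vision.camera_info(name): a dict with "intrinsics" (3x3 intrinsics, pixels), "camera_from_world" (4x4, takes a point from world to camera coordinates); the wrist camera has in their place "mount" (4x4, takes a point from camera to tool coordinates, whose origin is the TCP and whose axes are the flange's). Camera axes: x right, y up, looking along -z (the intrinsics and any distortion apply to the point x, -y, -z); pixel columns grow to the right and rows downward; lengths in m; the calibration is good to about 2 mm. A picture is of the moment at which its call begins: read the wrist's pose just before it. camera_info takes no time and is no camera call.
- bot.hand_in(): hands the job in, once; it reports no verdict.
The state is a dict: "time_s": time; "joint_positions": joint angles; "qvel": joint speeds; "tau": joint torques, N m; "position": TCP position; "tcp_rot": TCP orientation; "force": force on the tool from outside, world axes, zero at the start; "moment": the same for the moment, N m; "opening": opening from 0.0 (shut) to 1.0 (fully open).
Only numpy, scipy, OpenCV 4.12 (cv2) and the standard library are available. Lean on these libraries where they do the work, as an engineer would, in place of code of your own. Each camera call takes 0.05 s, during which the arm holds its last target. There are 200 camera calls.

## Working session

There is one attempt and no reset: what is moved stays moved. The work goes in short steps, Python scripts to look and compute and a shell command to move; the robot and the scene stay as the last step left them, time stands still between calls to the robot, and variables do not carry over. Pictures are saved under pics/ and viewed, about 8 in all and at most 12, crops included, and the job is handed in when it is done.

```bash
mkdir -p pics; ls; python3 - <<'E'
from rig import bot, vision
import cv2, numpy as np
for n in ("scene","side"):
    im=vision.capture(n); cv2.imwrite(f"pics/{n}0.png",im[:,:,::-1])
    i=vision.camera_info(n); print(n,np.round(i["intrinsics"],1).tolist(),np.round(i["camera_from_world"],3).tolist(),[k for k in i])
print(vision.camera_info("wrist")); print(bot.grip_depth); print(bot.read_state())
E
```

```text
pics
scene [[406.8, 0.0, 323.8], [0.0, 406.8, 193.3], [0.0, 0.0, 1.0]] [[0.584, 0.812, 0.018, -0.349], [-0.596, 0.413, 0.689, 0.278], [0.552, -0.413, 0.725, -1.367], [0.0, 0.0, 0.0, 1.0]] ['intrinsics', 'camera_from_world']
side [[422.2, 0.0, 321.2], [0.0, 422.2, 202.5], [0.0, 0.0, 1.0]] [[0.992, -0.126, -0.007, -0.595], [0.076, 0.552, 0.83, -0.157], [-0.101, -0.824, 0.557, -1.045], [0.0, 0.0, 0.0, 1.0]] ['intrinsics', 'camera_from_world']
{'intrinsics': array([[292.20809349,   0.        , 318.80112493],
       [  0.        , 292.20809349, 198.93083407],
       [  0.        ,   0.        ,   1.        ]]), 'mount': array([[-3.12955071e-05,  9.67185567e-01,  2.54071010e-01,
         6.89806307e-02],
       [ 9.99999308e-01,  3.29147427e-04, -1.12980681e-03,
        -1.28666776e-03],
       [-1.17635965e-03,  2.54070798e-01, -9.67184908e-01,
        -1.94552838e-01],
       [ 0.00000000e+00,  0.00000000e+00,  0.00000000e+00,
         1.00000000e+00]])}
-0.0187
{'time_s': 0.1, 'joint_positions': array([-8.43679170e+01,  3.02740050e+01,  8.21493311e+01, -6.29866131e-04,
        6.76890396e+01, -1.02269541e+01]), 'qvel': array([ 0.05453604, -0.07904024, -0.24866274,  0.04916803,  0.12567302,
       -0.04433306]), 'tau': array([-5.92801712e-06, -4.40985525e+01, -1.77150464e+01,  6.35025487e-02,
        5.33621467e-02, -4.29395084e-05]), 'position': array([ 0.17075109, -0.60047018,  0.18876404]), 'tcp_rot': array([[ 9.61935819e-01,  2.73275392e-01, -2.02605959e-04],
       [ 2.73275258e-01, -9.61933900e-01,  1.95085920e-03],
       [ 3.38228273e-04, -1.93196854e-03, -9.99998077e-01]]), 'force': array([ 0.04853886, -0.28614582,  0.10060662]), 'moment': array([ 0.02372438,  0.02483965, -0.03120851]), 'opening': 1.0006889632430196}
```

View pics/scene0.png

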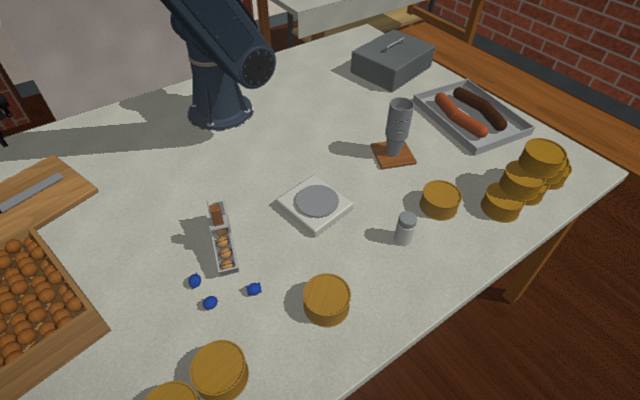

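View pics/side0.png

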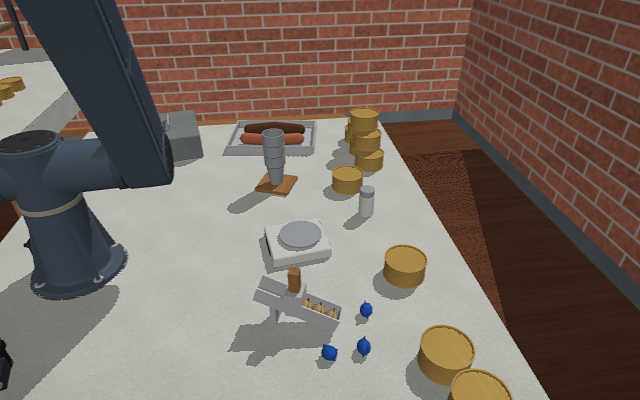

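Scene view: stack at (398,125), scale pan (316,201), chute grip (217,212) with walnuts at the back (225,255) so its mouth faces up-image (robot side); side view: stack (274,155), pan (300,235), grip (294,280), chute mouth (260,290). Blue lumps (195,281), (210,303), (254,289) are decoys. Tins (440,200), (327,300), tin stack (525,180) and shaker (405,228) stay put. There is only one beaker-like object. Now a close crop of the stack and chute in both views.

```bash
cat > h.py <<'E'
import numpy as np, cv2
from rig import bot, vision
def proj(n,P):
    i=vision.camera_info(n);T=i["camera_from_world"];K=i["intrinsics"]
    c=(T@np.append(P,1))[:3]; q=K@np.array([c[0],-c[1],-c[2]]); return q[:2]/q[2]
def ray(n,uv):
    i=vision.camera_info(n);T=i["camera_from_world"];K=i["intrinsics"]
    d=np.linalg.inv(K)@np.array([uv[0],uv[1],1.]); d=np.array([d[0],-d[1],-d[2]])
    R=T[:3,:3]; return -R.T@T[:3,3], R.T@d
def plane(n,uv,z):
    o,d=ray(n,uv); return o+d*(z-o[2])/d[2]
def tri(a,b):
    A=np.zeros((3,3));r=np.zeros(3);L=[]
    for n,uv in (("scene",a),("side",b)):
        o,d=ray(n,uv);d=d/np.linalg.norm(d);M=np.eye(3)-np.outer(d,d);A+=M;r+=M@o;L.append((o,d,M))
    p=np.linalg.solve(A,r); return p,[np.linalg.norm(M@(p-o))*1e3 for o,d,M in L]
E
python3 - <<'E'
import cv2,numpy as np
o=[]
for n,x,y,w,h in (("scene",356,90,80,60),("side",234,124,80,60),("scene",170,195,107,80),("side",244,260,107,80)):
    im=cv2.imread(f"pics/{n}0.png")[y:y+h,x:x+w]
    im=cv2.resize(im,(400,300),interpolation=cv2.INTER_CUBIC)
    for k in range(0,w,10): cv2.putText(im,str(x+k),(int(k*400/w),8),0,.3,(0,0,255)); cv2.line(im,(int(k*400/w),10),(int(k*400/w),14),(0,0,255))
    for k in range(10,h,10): cv2.putText(im,str(y+k),(8,int(k*300/h)+4),0,.3,(0,0,255)); cv2.line(im,(0,int(k*300/h)),(6,int(k*300/h)),(0,0,255))
    o.append(im)
cv2.imwrite("pics/crop1.png",np.vstack([np.hstack(o[:2]),np.hstack(o[2:])]))
E
```

```text
(no output)
```

View pics/crop1.png

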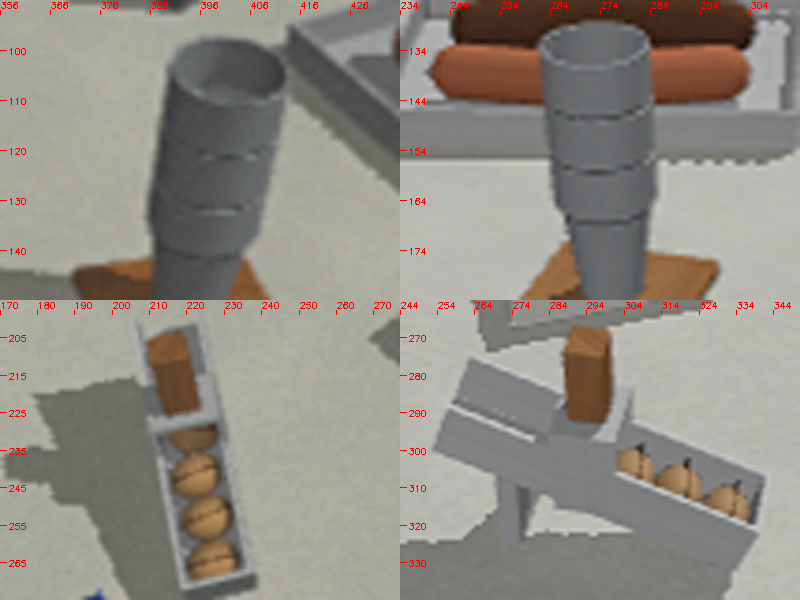

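```bash
python3 - <<'E'
from h import *
np.set_printoptions(precision=4,suppress=True)
print("rim",tri((401.6,104.2),(273,133.2)),plane("scene",(401.6,104.2),.182),plane("side",(273,133.2),.182))
gt=tri((215.2,206.8),(294.8,270.7));print("grip top",gt,plane("scene",(215.2,206.8),.144),plane("side",(294.8,270.7),.144))
b=[plane("scene",p,.0415) for p in((238.2,269.4),(218.7,272))]
s=[plane("side",p,.0415) for p in((244+(756-400)*.2675,260+(533-300)*.2675),(244+364*.2675,260+177*.2675))]
print(b,s)
for q in (b,s):
    m=(q[0]+q[1])/2; d=gt[0][:2]-m[:2]; print("back mid",m,np.linalg.norm(d[:2]),np.degrees(np.arctan2(d[1],d[0])))
# pan by grey mask ellipse
for n,c in (("scene",(316,201)),("side",(300,235))):
    im=cv2.imread(f"pics/{n}0.png");g=cv2.cvtColor(im,cv2.COLOR_BGR2GRAY).astype(int);v=np.median(g[c[1]-4:c[1]+5,c[0]-4:c[0]+5])
    m=(abs(g-v)<16).astype(np.uint8);k,l,st,ce=cv2.connectedComponentsWithStats(m)
    i=l[c[1],c[0]];cs,_=cv2.findContours((l==i).astype(np.uint8),0,1)
    e=cv2.fitEllipse(max(cs,key=len));print(n,v,e,plane(n,e[0],.04),st[i])
for n,uv in (("scene",(407,216)),("side",(367,191))): print("shaker cap",plane(n,uv,.085))
E
```

```text
rim (array([0.4961, 0.3282, 0.177 ]), [np.float64(1.1969493580217476), np.float64(1.1969493580216253)]) [0.4996 0.3241 0.182 ] [0.4966 0.3146 0.182 ]
grip top (array([ 0.5172, -0.2361,  0.14  ]), [np.float64(2.1697175895533314), np.float64(2.1697175895533634)]) [ 0.5185 -0.2355  0.144 ] [ 0.5181 -0.2431  0.144 ]
[array([ 0.6215, -0.2491,  0.0415]), array([ 0.6031, -0.2868,  0.0415])] [array([ 0.5987, -0.2933,  0.0415]), array([ 0.6094, -0.2553,  0.0415])]
back mid [ 0.6123 -0.268   0.0415] 0.10031505243764874 161.49665404758437
back mid [ 0.604  -0.2743  0.0415] 0.09489799876298019 156.25648230404497
scene 131.0 ((315.8792724609375, 200.9586639404297), (31.80684471130371, 44.493839263916016), 88.07158660888672) [0.5509 0.0079 0.04  ] [ 293  185   46   34 1117]
side 150.0 ((300.0765380859375, 233.2724609375), (24.97881317138672, 41.68351364135742), 88.81346130371094) [0.5459 0.0056 0.04  ] [279 221  43  26 861]
shaker cap [0.7447 0.1315 0.085 ]
shaker cap [0.7417 0.1114 0.085 ]
```

```bash
cat >> h.py <<'E'
from scipy.spatial.transform import Rotation as Ro
np.set_printoptions(precision=4,suppress=True)
def Rdown(yaw):
    a=np.radians(yaw);c,s=np.cos(a),np.sin(a); return np.array([[c,s,0],[s,-c,0],[0,0,-1.]])
def rel(P,R,s=None):
    s=s or bot.read_state(); A=s["tcp_rot"]
    print("shift",np.round(A.T@(np.array(P)-s["position"])*1e3,1),"turn",np.round(Ro.from_matrix(A.T@R).as_rotvec(degrees=True),1))
def wray(uv,s):
    i=vision.camera_info("wrist");K=i["intrinsics"];M=i["mount"]
    d=np.linalg.inv(K)@np.array([uv[0],uv[1],1.]);d=np.array([d[0],-d[1],-d[2]])
    A=s["tcp_rot"];return s["position"]+A@M[:3,3],A@(M[:3,:3]@d)
def wplane(uv,z,s):
    o,d=wray(uv,s);return o+d*(z-o[2])/d[2]
def wproj(P,s):
    i=vision.camera_info("wrist");K=i["intrinsics"];M=i["mount"]
    t=s["tcp_rot"].T@(np.array(P)-s["position"]); c=M[:3,:3].T@(t-M[:3,3]);q=K@np.array([c[0],-c[1],-c[2]]);return q[:2]/q[2]
def fine(): # brief state
    s=bot.read_state();print("t",round(s["time_s"],2),"p",s["position"],"F",s["force"],"open",round(s["opening"],3),"q",np.round(s["joint_positions"],1))
    return s
E
python3 -c "
from h import *
rel((.49,-.22,.30),Rdown(65))"
```

```text
shift [ 411.1 -279.  -110.6] turn [ -0.1  -0.1 -49.1]
```

```bash
python3 -m jog '[[[40,-27,-30],[0,0,-5],0],[[411,-279,-111],[0,0,-49],0],[[411,-279,-111],[0,0,-49],0],[[411,-279,-111],[0,0,-49],0],[[411,-279,-111],[0,0,-49],0],[[411,-279,-111],[0,0,-49],0],[[411,-279,-111],[0,0,-49],0],[[411,-279,-111],[0,0,-49],0],[[411,-279,-111],[0,0,-49],0],[[411,-279,-111],[0,0,-49],0],[[411,-279,-111],[0,0,-49],0],[[411,-279,-111],[0,0,-49],0]]'
python3 -m jog '[[[30,-20,-10],[0,0,0],0],[[30,-20,-10],[0,0,0],0]]'
python3 - <<'E'
from h import *
s=fine(); im=vision.capture("wrist");cv2.imwrite("pics/w1.png",im[:,:,::-1])
import pickle;pickle.dump(s,open("w1.pkl","wb"))
for yaw in (159,):
    P=np.array([.5183,-.239,.144]);print(wproj(P,s))
rel((.46,.29,.30),Rdown(123))
E
```

```text
time_s: 1.1
position: [0.4833, -0.2272, 0.2986]
tcp_rot: [[0.425, 0.905, -0.001], [0.905, -0.425, 0.0], [0.0, -0.001, -1.0]]
force: [0.4, -0.9, -0.3]
opening: 1.002
time_s: 1.27
position: [0.4775, -0.1874, 0.3096]
tcp_rot: [[0.419, 0.908, 0.0], [0.908, -0.419, 0.003], [0.003, -0.001, -1.0]]
force: [-0.1, 0.0, -0.8]
opening: 0.998
t 1.27 p [ 0.4775 -0.1874  0.3096] F [-0.1282  0.0452 -0.8416] open 0.998 q [-34.   14.1  88.4   0.2  77.6  -9.3]
[365.5003 203.0219]
shift [ 428.6 -217.6    9.2] turn [  0.   -0.  -57.8]
```

View pics/w1.png

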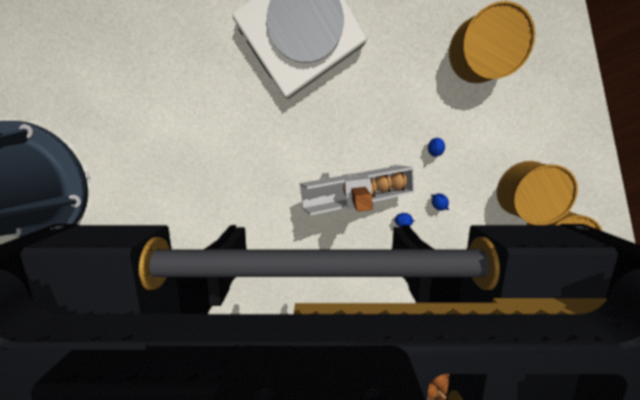

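The wrist view shows the chute (300–412, 170–215) with grip top at about (361,195), the pan at (305,22), and the blue decoys to its right. I'll measure the chute's yaw and the grip here, and move to the stack.

```bash
python3 - <<'E'
from h import *
import pickle;s=pickle.load(open("w1.pkl","rb"));im=cv2.imread("pics/w1.png")
h=cv2.cvtColor(im,cv2.COLOR_BGR2HSV);c=h[150:220,290:420]
print(h[196,361],h[203,361],h[186,398])
m=((h[...,0]<14)&(h[...,1]>130)).astype(np.uint8);m[:, :340]=0;m[:,376:]=0;m[:175]=0;m[225:]=0
ys,xs=np.nonzero(m);print("grip mask",xs.min(),xs.max(),ys.min(),ys.max(),len(xs))
big=cv2.resize(im[155:225,295:420],None,fx=6,fy=6,interpolation=cv2.INTER_CUBIC)
for k in range(0,125,10): cv2.putText(big,str(295+k),(k*6,8),0,.3,(0,0,255))
for k in range(10,70,10): cv2.putText(big,str(155+k),(0,k*6+4),0,.3,(0,0,255))
cv2.imwrite("pics/w1c.png",big)
E
python3 -m jog '[[[429,-218,9],[0,0,-58],0],[[429,-218,9],[0,0,-58],0],[[429,-218,9],[0,0,-58],0],[[429,-218,9],[0,0,-58],0],[[429,-218,9],[0,0,-58],0],[[429,-218,9],[0,0,-58],0],[[429,-218,9],[0,0,-58],0],[[429,-218,9],[0,0,-58],0],[[429,-218,9],[0,0,-58],0],[[429,-218,9],[0,0,-58],0],[[429,-218,9],[0,0,-58],0],[[429,-218,9],[0,0,-58],0]]'
python3 -m jog '[[[0,0,0],[0,0,0],0],[[0,0,0],[0,0,0],0],[[0,0,0],[0,0,0],0]]'
python3 - <<'E'
from h import *
s=fine(); im=vision.capture("wrist");cv2.imwrite("pics/w2.png",im[:,:,::-1])
import pickle;pickle.dump(s,open("w2.pkl","wb"))
print(wproj((.498,.32,.182),s))
E
```

```text
[ 13 178 136] [ 12 176 148] [ 14 142 126]
grip mask 353 373 188 210 367
time_s: 2.32
position: [0.462, 0.2904, 0.2987]
tcp_rot: [[-0.544, 0.839, -0.001], [0.839, 0.544, 0.001], [0.001, 0.0, -1.0]]
force: [0.9, -0.5, -0.5]
opening: 1.002
time_s: 2.57
position: [0.4624, 0.286, 0.2988]
tcp_rot: [[-0.542, 0.841, -0.001], [0.841, 0.542, -0.002], [-0.001, -0.002, -1.0]]
force: [0.4, -0.5, -1.0]
opening: 1.0
t 2.57 p [0.4624 0.286  0.2988] F [ 0.3613 -0.499  -0.9991] open 1.0 q [ 20.   17.4  85.4  -0.1  77.3 -12.8]
[363.6371 180.286 ]
```

View pics/w1c.png

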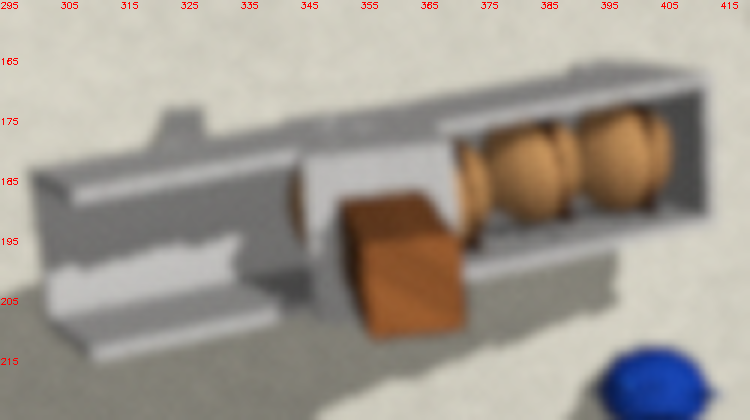

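View pics/w2.png

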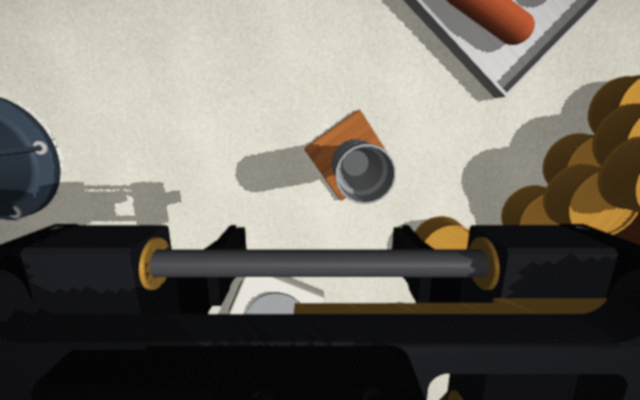

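```bash
python3 - <<'E'
from h import *
import pickle
s=pickle.load(open("w1.pkl","rb"))
g=wplane((363.7,202.3),.144,s)
m=(wplane((295+75/6,155+200/6),.103,s)+wplane((295+95/6,155+358/6),.103,s))/2
b=(wplane((295+710/6,155+85/6),.0415,s)+wplane((295+710/6,155+215/6),.0415,s))/2
d=m-b;print("grip",g,"m",m,"b",b,np.linalg.norm(d[:2]),np.degrees(np.arctan2(d[1],d[0])), "pan ell?")
im=cv2.imread("pics/w1.png");gr=cv2.cvtColor(im,cv2.COLOR_BGR2GRAY).astype(int)
v=np.median(gr[20:28,300:310]);k,l=cv2.connectedComponents((abs(gr-v)<14).astype(np.uint8));ys,xs=np.nonzero(l==l[24,305]);print(v,xs.min(),xs.max(),ys.max(),len(xs));
xc=(xs.min()+xs.max())/2;rx=(xs.max()-xs.min()+1)/2;print("pan",wplane((xc,ys.max()-rx),.04,s))
s=pickle.load(open("w2.pkl","rb"))
r=wplane((364,172.5),.182,s);print("rim",r)
im=cv2.imread("pics/w2.png");big=im[130:215,320:405]
g=cv2.GaussianBlur(cv2.cvtColor(im,cv2.COLOR_BGR2GRAY),(3,3),0)
c=cv2.HoughCircles(cv2.resize(g[120:220,300:420],None,fx=4,fy=4),cv2.HOUGH_GRADIENT,1,40,param1=80,param2=30,minRadius=95,maxRadius=150)
if c is not None:
    for q in c[0][:3]: u=(300+q[0]/4,120+q[1]/4);print(u,q[2]/4,wplane(u,.182,s))
E
```

```text
grip [ 0.5175 -0.237   0.144 ] m [ 0.4486 -0.2165  0.103 ] b [ 0.607  -0.2682  0.0415] 0.16666974703670603 161.92781349657406 pan ell?
158.0 266 343 60 3937
pan [0.5465 0.0118 0.04  ]
rim [0.4934 0.3272 0.182 ]
(np.float32(364.375), np.float32(174.125)) 28.7 [0.4948 0.326  0.182 ]
```

```bash
python3 -c "
from h import *
rel((.495,.3265,.2145),Rdown(123))
rel((.495,.3265,.1525),Rdown(123))"
```

```text
shift [16.7 49.5 84.5] turn [-0.1  0.  -0.2]
shift [ 16.7  49.6 146.5] turn [-0.1  0.  -0.2]
```

```bash
python3 -m jog '[[[17,49.5,20],[0,0,0],0],[[17,49.5,20],[0,0,0],0],[[17,49.5,84],[0,0,0],0],[[17,49.5,84],[0,0,0],0],[[17,49.5,84],[0,0,0],0]]'
python3 -c "
from h import *
s=fine()
im=vision.capture('wrist');cv2.imwrite('pics/w3.png',im[:,:,::-1]);sc=vision.capture('scene');sd=vision.capture('side')
a=cv2.resize(im[150:350,160:480],(640,400));b=cv2.resize(sc[60:160,350:450],(400,400))
c=cv2.resize(sd[80:200,220:340],(400,200));d=cv2.resize(sd[80:190,220:330],(400,400))
o=np.zeros((600,800,3),np.uint8);o[:200,:400]=cv2.resize(a,(400,200));o[200:600,:400]=b;o[200:600,400:]=d
cv2.imwrite('pics/m3.png',o[:,:,::-1])
rel((.495,.3265,.1525),Rdown(123))"
```

```text
time_s: 3.03
position: [0.4913, 0.3254, 0.21]
tcp_rot: [[-0.541, 0.841, -0.011], [0.841, 0.541, -0.005], [0.002, -0.012, -1.0]]
force: [-1.7, -1.5, -1.3]
opening: 0.996
t 3.03 p [0.4913 0.3254 0.21  ] F [-1.6639 -1.5292 -1.3327] open 0.996 q [ 22.7  26.5  85.4  -0.   68.8 -10.1]
shift [-0.8 -1.6 64.2] turn [ 0.1  0.  -0.2]
```

View pics/m3.png

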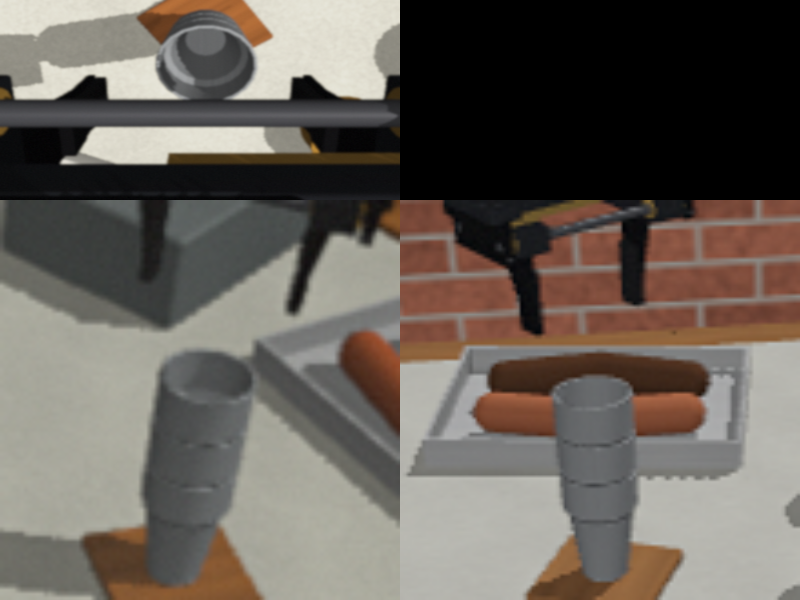

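Wrist crop: rim spans columns 285–365, rows 162–249 (centre 325,205), between the open fingers; the side views show the fingers above it. Checking that against the target.

```bash
python3 - <<'E'
from h import *
s=fine()
print(wplane((324.8,205.5),.182,s),wproj((.495,.3265,.182),s))
im=cv2.imread("pics/w3.png");g=cv2.cvtColor(im,cv2.COLOR_BGR2GRAY)
c=cv2.HoughCircles(cv2.resize(g[145:275,260:390],None,fx=4,fy=4),cv2.HOUGH_GRADIENT,1,20,param1=80,param2=30,minRadius=140,maxRadius=180)
if c is not None:
    for q in c[0][:4]: u=(260+q[0]/4,145+q[1]/4);print(u,q[2]/4,wplane(u,.182,s))
E
```

```text
t 3.18 p [0.4958 0.328  0.2167] F [ 0.346  -0.0806  1.4193] open 1.002 q [ 22.7  26.1  84.9  -0.   68.9 -10. ]
[0.4977 0.3344 0.182 ] [316.7229 211.6006]
(np.float32(323.875), np.float32(213.875)) 38.95 [0.501 0.328 0.182]
```

```bash
python3 - <<'E'
from h import *
s=bot.read_state();im=vision.capture("wrist");cv2.imwrite("pics/w4.png",im[:,:,::-1]);g=cv2.cvtColor(im,cv2.COLOR_RGB2GRAY)
big=cv2.resize(g[145:275,260:390],None,fx=4,fy=4,interpolation=cv2.INTER_CUBIC)
for p in (25,35,45):
  c=cv2.HoughCircles(big,cv2.HOUGH_GRADIENT,1,8,param1=80,param2=p,minRadius=135,maxRadius=185)
  if c is not None:
    for q in c[0][:3]: u=(260+q[0]/4,145+q[1]/4);print(p,u,q[2]/4,wplane(u,.182,s))
rel((.496,.326,.1525),Rdown(123),s)
E
```

```text
25 (np.float32(317.875), np.float32(211.125)) 38.5 [0.4956 0.3274 0.182 ]
25 (np.float32(318.125), np.float32(213.375)) 37.125 [0.4968 0.3258 0.182 ]
25 (np.float32(318.125), np.float32(208.375)) 38.225 [0.4945 0.3294 0.182 ]
35 (np.float32(317.875), np.float32(211.125)) 38.5 [0.4956 0.3274 0.182 ]
35 (np.float32(318.125), np.float32(213.375)) 37.125 [0.4968 0.3258 0.182 ]
35 (np.float32(318.125), np.float32(208.375)) 38.225 [0.4945 0.3294 0.182 ]
45 (np.float32(317.875), np.float32(211.125)) 38.5 [0.4956 0.3274 0.182 ]
45 (np.float32(318.125), np.float32(213.375)) 37.125 [0.4968 0.3258 0.182 ]
45 (np.float32(318.125), np.float32(208.375)) 38.225 [0.4945 0.3294 0.182 ]
shift [-1.7 -1.1 64.2] turn [ 0.1  0.  -0.2]
```

```bash
python3 -m jog '[[[-1,-0.5,20],[0,0,0],0],[[-1,-0.5,40],[0,0,0],0],[[-1,-0.5,55],[0,0,0],0],[[-1,-0.5,63],[0,0,0],0],[[-1,-0.5,63],[0,0,0],0],[[-1,-0.5,63],[0,0,0],0],[[-1,-0.5,63],[0,0,0],0.5],[[-1,-0.5,63],[0,0,0],0.5],[[-1,-0.5,63],[0,0,0],0.5],[[-1,-0.5,63],[0,0,0],0.5],[[-1,-0.5,63],[0,0,0],0.5],[[-1,-0.5,63],[0,0,0],0.5]]'
python3 -c "
from h import *
fine()"
```

```text
time_s: 4.23
position: [0.4948, 0.3276, 0.1527]
tcp_rot: [[-0.543, 0.84, 0.0], [0.84, 0.543, 0.0], [-0.0, 0.0, -1.0]]
force: [-0.8, -1.0, 0.5]
opening: 0.632
t 4.23 p [0.4948 0.3276 0.1527] F [-0.7716 -1.012   0.473 ] open 0.632 q [ 22.7  30.3  88.9   0.   60.8 -10.1]
```

```bash
python3 -m jog '[[[0,0,0],[0,0,0],0.8],[[0,0,0],[0,0,0],0.8],[[0,0,0],[0,0,0],0.8]]'
python3 -c "
from h import *
fine();im=vision.capture('wrist');a=im;sc=vision.capture('scene');sd=vision.capture('side')
b=cv2.resize(sc[60:160,350:450],(400,400),interpolation=2);d=cv2.resize(sd[80:180,220:320],(400,400),interpolation=2)
cv2.imwrite('pics/m4.png',np.hstack([b,d])[:,:,::-1])"
```

```text
time_s: 4.48
position: [0.4947, 0.3275, 0.1524]
tcp_rot: [[-0.543, 0.84, -0.0], [0.84, 0.543, -0.0], [0.0, -0.0, -1.0]]
force: [0.2, 0.5, -0.2]
opening: 0.4
t 4.48 p [0.4947 0.3275 0.1524] F [ 0.2118  0.5476 -0.1556] open 0.4 q [ 22.7  30.3  88.9  -0.   60.7 -10.1]
```

View pics/m4.png

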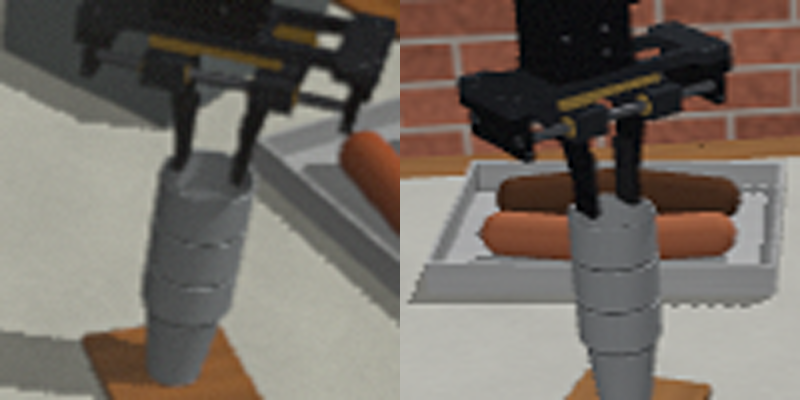

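```bash
python3 - <<'E'
from h import *
s=fine()
for z in(.1524,.182): 
  P=np.array([*s["position"][:2],z]);print(z,proj("scene",P),proj("side",P))
print(tri((402.5,104),(273.4,131.9)), tri((395,102),(267.5,133.7)),tri((410,105.7),(279.2,130)))
print(s["tcp_rot"][:,1])
E
```

```text
t 4.63 p [0.4947 0.3275 0.1524] F [-0.0118  1.1135  1.1398] open 0.269 q [ 22.7  30.3  88.9  -0.   60.7 -10.1]
0.1524 [399.5768 112.0683] [272.914  140.4624]
0.182 [401.2544 102.9256] [272.2155 131.4415]
(array([0.4981, 0.3294, 0.1796]), [np.float64(0.1355807072480598), np.float64(0.13558070724805463)]) (array([0.4802, 0.3184, 0.18  ]), [np.float64(0.26620903923955685), np.float64(0.26620903923977296)]) (array([0.5159, 0.34  , 0.18  ]), [np.float64(0.24059784609913623), np.float64(0.24059784609922089)])
[ 0.84    0.5426 -0.0001]
```

```bash
python3 - <<'E'
from h import *
a=tri((387.5,80),(256.6,116.6));b=tri((423.2,88),(284.6,108.3));print(a,b,(a[0]+b[0])/2,np.linalg.norm(a[0]-b[0]))
s=fine();im=vision.capture('wrist');sc=vision.capture('scene')
a=cv2.resize(im[150:300,220:420],(400,300),interpolation=2);b=cv2.resize(sc[80:140,365:445],(400,300),interpolation=2)
cv2.imwrite('pics/m5.png',np.hstack([a,b])[:,:,::-1])
E
```

```text
(array([0.454 , 0.3042, 0.2401]), [np.float64(0.8839461996053981), np.float64(0.8839461996053164)]) (array([0.5367, 0.3519, 0.242 ]), [np.float64(0.76067593692708), np.float64(0.7606759369272098)]) [0.4954 0.3281 0.2411] 0.09553049258555191
t 4.63 p [0.4947 0.3275 0.1524] F [-0.0118  1.1135  1.1398] open 0.269 q [ 22.7  30.3  88.9  -0.   60.7 -10.1]
```

View pics/m5.png

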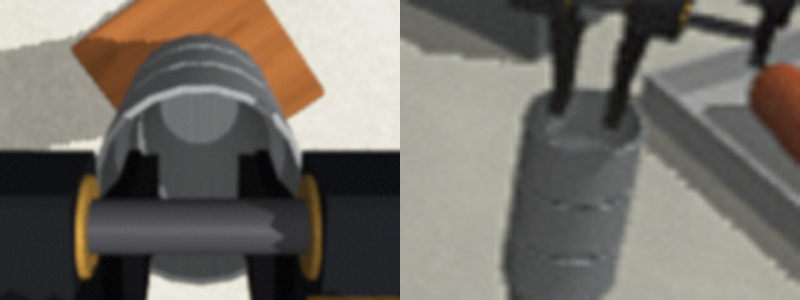

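Important: the fingertips closed just above the rim without touching (scene crop tips (558,112),(612,125) ending at rim level). The fingertips sit about 27 mm higher than the reported TCP. I'll check whether this offset lies in the tool frame or in the reported pose.

```bash
python3 - <<'E'
from h import *
import pickle
s=pickle.load(open("w2.pkl","rb"))
A=s["tcp_rot"]
for z in (0,-.0187,-.027,-.046):
  print(z,[np.round(wproj(s["position"]+A@np.array([0,y,z]),s),1) for y in (-.0585,-.0435,.0435,.0585)])
im=cv2.cvtColor(cv2.imread("pics/w2.png"),cv2.COLOR_BGR2GRAY)
m=(im<60)
for x in range(205,250,5): print(x,np.nonzero(m[205:300,x])[0][:1]+205,end=' ')
print()
for x in range(390,436,5): print(x,np.nonzero(m[205:300,x])[0][:1]+205,end=' ')
# known-height points seen by wrist: rim size -> depth at each wrist pose; stack base corners on table
print()
# same table features via scene/side vs wrist: blue lumps in w1
s1=pickle.load(open("w1.pkl","rb"))
def blobs(f):
    h=cv2.cvtColor(cv2.imread(f),cv2.COLOR_BGR2HSV);k=((h[...,0]>105)&(h[...,0]<130)&(h[...,1]>180)).astype(np.uint8)
    n,l,st,c=cv2.connectedComponentsWithStats(k);return [tuple(c[i]) for i in range(1,n) if st[i,4]>25]
W=blobs("pics/w1.png");S=blobs("pics/scene0.png");D=blobs("pics/side0.png");print(len(W),len(S),len(D))
for p in S: print("scene",plane("scene",p,.014)[:2])
for p in D: print("side",plane("side",p,.014)[:2])
for p in W: print("wrist",wplane(p,.014,s1)[:2], "if z+27",wplane(p,.014-.027,s1)[:2])
E
```

```text
0 [array([235.6, 225. ]), array([256.8, 225.1]), array([380.3, 225.1]), array([401.6, 225.1])]
-0.0187 [array([227.5, 234.9]), array([250.8, 234.9]), array([386.1, 235. ]), array([409.5, 235. ])]
-0.027 [array([223.4, 240. ]), array([247.8, 240. ]), array([389.1, 240. ]), array([413.5, 240.1])]
-0.046 [array([212.5, 253.3]), array([239.7, 253.4]), array([397.1, 253.5]), array([424.3, 253.5])]
205 [249] 210 [246] 215 [242] 220 [237] 225 [232] 230 [227] 235 [227] 240 [228] 245 [247] 
390 [250] 395 [228] 400 [228] 405 [225] 410 [228] 415 [232] 420 [227] 425 [223] 430 [221] 435 [220] 
3 3 3
scene [ 0.5722 -0.3339]
scene [ 0.6676 -0.2345]
scene [ 0.6425 -0.3277]
side [ 0.6646 -0.2433]
side [ 0.6398 -0.335 ]
side [ 0.5712 -0.34  ]
wrist [ 0.6669 -0.2395] if z+27 [ 0.6756 -0.2458]
wrist [ 0.6417 -0.3315] if z+27 [ 0.6491 -0.3429]
wrist [ 0.5729 -0.3367] if z+27 [ 0.5765 -0.3483]
```

```bash
python3 -m jog '[[[0,0,-15],[0,0,0],0.8],[[0.5,0.5,-30],[0,0,0],0.8],[[0.5,0.5,-30],[0,0,0],0],[[0.5,0.5,-30],[0,0,0],0],[[0.5,0.5,-30],[0,0,0],0],[[0.5,0.5,-30],[0,0,0],0],[[0.5,0.5,-30],[0,0,0],0],[[0.5,0.5,-30],[0,0,0],0],[[0.5,0.5,-30],[0,0,0],0],[[0.5,0.5,-30],[0,0,0],0],[[0.5,0.5,-30],[0,0,0],0]]'
python3 - <<'E'
from h import *
s=fine();rel((.4958,.3272,.1265),Rdown(123),s)
E
```

```text
time_s: 5.65
position: [0.4948, 0.3282, 0.1823]
tcp_rot: [[-0.543, 0.84, -0.0], [0.84, 0.543, -0.0], [0.0, -0.0, -1.0]]
force: [-0.1, 0.2, -1.2]
opening: 0.801
t 5.65 p [0.4948 0.3282 0.1823] F [-0.1084  0.23   -1.1634] open 0.801 q [ 22.8  28.3  87.2  -0.   64.6 -10.1]
shift [-1.4  0.3 55.8] turn [-0.  -0.  -0.1]
```

```bash
python3 -m jog '[[[-1.4,0.3,0],[0,0,0],0],[[-1.4,0.3,0],[0,0,0],0],[[-1.4,0.3,0],[0,0,0],0],[[-1.4,0.3,0],[0,0,0],0],[[-1.4,0.3,15],[0,0,0],0],[[-1.4,0.3,30],[0,0,0],0],[[-1.4,0.3,40],[0,0,0],0],[[-1.4,0.3,48],[0,0,0],0],[[-1.4,0.3,54],[0,0,0],0],[[-1.4,0.3,56],[0,0,0],0],[[-1.4,0.3,56],[0,0,0],0],[[-1.4,0.3,56],[0,0,0],0]]'
python3 -m jog '[[[0,0,0],[0,0,0],0.2],[[0,0,0],[0,0,0],0.6],[[0,0,0],[0,0,0],0.6],[[0,0,0],[0,0,0],0.6],[[0,0,0],[0,0,0],0.6],[[0,0,0],[0,0,0],0.6],[[0,0,0],[0,0,0],0.6]]'
```

```text
time_s: 6.65
position: [0.4962, 0.3273, 0.1268]
tcp_rot: [[-0.543, 0.84, 0.001], [0.84, 0.543, 0.0], [-0.0, 0.001, -1.0]]
force: [0.2, 0.2, -0.1]
opening: 0.997
time_s: 7.23
position: [0.496, 0.3273, 0.1268]
tcp_rot: [[-0.543, 0.84, 0.0], [0.84, 0.543, 0.0], [-0.0, 0.001, -1.0]]
force: [-1.1, 1.1, 1.9]
opening: 0.752
```

```bash
python3 -m jog '[[[0,0,0],[0,0,0],0.6],[[0,0,-1],[0,0,4],0.6],[[0,0,-2],[0,0,9],0.6],[[0,0,-4],[0,0,14],0.6],[[0,0,-7],[0,0,19],0.6],[[0,0,-11],[0,0,24],0.6],[[0,0,-16],[0,0,29],0.6],[[0,0,-22],[0,0,34],0.6],[[0,0,-30],[0,0,39],0.6],[[0,0,-38],[0,0,43],0.6],[[0,0,-46],[0,0,46],0.6],[[0,0,-54],[0,0,46],0.6]]'
python3 -m jog '[[[0,0,-10],[0,0,0],0.6],[[0,0,-20],[0,0,0],0.6],[[0,0,-35],[0,0,0],0.6],[[0,0,-50],[0,0,0],0.6],[[0,0,-60],[0,0,0],0.6],[[0,0,-60],[0,0,0],0.6],[[0,0,-60],[0,0,0],0.6]]'
python3 - <<'E'
from h import *
s=fine()
sc=vision.capture('scene');sd=vision.capture('side')
b=cv2.resize(sc[40:140,350:450],(400,400),interpolation=2);d=cv2.resize(sd[70:190,210:330],(400,400),interpolation=2)
cv2.imwrite('pics/m6.png',np.hstack([b,d])[:,:,::-1])
E
```

```text
time_s: 8.23
position: [0.4954, 0.3269, 0.1802]
tcp_rot: [[0.228, 0.974, -0.001], [0.974, -0.228, -0.001], [-0.001, -0.001, -1.0]]
force: [0.3, -0.1, -1.4]
opening: 0.752
time_s: 8.82
position: [0.4961, 0.3273, 0.2411]
tcp_rot: [[0.227, 0.974, 0.001], [0.974, -0.227, 0.001], [0.001, 0.001, -1.0]]
force: [-0.2, -0.0, -1.5]
opening: 0.757
t 8.82 p [0.4961 0.3273 0.2411] F [-0.1523 -0.0097 -1.5313] open 0.757 q [22.6 24.7 83.2  0.  72.  35.8]
```

View pics/m6.png

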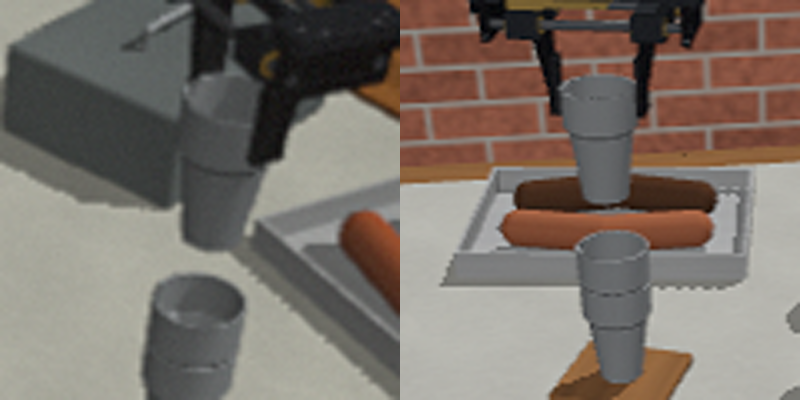

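```bash
python3 -c "
from h import *
rel((.548,.0085,.20),Rdown(77))
rel((.548,.0085,.0868),Rdown(77))"
```

```text
shift [-298.   123.8   39.7] turn [-0.1  0.1 -0.1]
shift [-297.9  124.   152.9] turn [-0.1  0.1 -0.1]
```

```bash
python3 -m jog '[[[-15,6,0],[0,0,0],0.6],[[-45,19,0],[0,0,0],0.6],[[-80,33,10],[0,0,0],0.6],[[-115,48,20],[0,0,0],0.6],[[-150,62,30],[0,0,0],0.6],[[-185,77,40],[0,0,0],0.6],[[-220,91,40],[0,0,0],0.6],[[-250,104,40],[0,0,0],0.6],[[-275,114,40],[0,0,0],0.6],[[-290,120,40],[0,0,0],0.6],[[-298,124,40],[0,0,0],0.6],[[-298,124,55],[0,0,0],0.6]]'
python3 -m jog '[[[0,0,20],[0,0,0],0.6],[[0,0,45],[0,0,0],0.6],[[0,0,65],[0,0,0],0.6],[[0,0,80],[0,0,0],0.6],[[0,0,88],[0,0,0],0.6],[[0,0,92],[0,0,0],0.6],[[0,0,92],[0,0,0],0.6],[[0,0,92],[0,0,0],0.6]]'
python3 - <<'E'
from h import *
s=fine();rel((.548,.0085,.0848),Rdown(77),s)
E
```

```text
time_s: 9.92
position: [0.5514, 0.0065, 0.187]
tcp_rot: [[0.23, 0.973, 0.005], [0.973, -0.23, -0.001], [-0.0, 0.006, -1.0]]
force: [0.5, 0.4, -0.4]
opening: 0.752
time_s: 10.58
position: [0.5494, 0.009, 0.0939]
tcp_rot: [[0.227, 0.974, 0.001], [0.974, -0.227, -0.0], [0.0, 0.001, -1.0]]
force: [-0.6, -0.8, -1.9]
opening: 0.752
t 10.58 p [0.5494 0.009  0.0939] F [-0.6068 -0.8289 -1.8777] open 0.752 q [-10.7  32.1  98.1   0.   49.7   2.4]
shift [-0.8 -1.2  9.1] turn [ 0.  -0.  -0.1]
```

Lower gently, watching the force.

```bash
python3 -m jog '[[[0,0,2],[0,0,0],0.6],[[0,0,4],[0,0,0],0.6],[[0,0,6],[0,0,0],0.6],[[0,0,7],[0,0,0],0.6],[[0,0,7],[0,0,0],0.6],[[0,0,7],[0,0,0],0.6]]'
python3 -m jog '[[[0,0,0.7],[0,0,0],0.6],[[0,0,1.4],[0,0,0],0.6],[[0,0,1.4],[0,0,0],0.6],[[0,0,1.4],[0,0,0],0.6]]'
```

```text
time_s: 11.08
position: [0.5488, 0.0088, 0.0865]
tcp_rot: [[0.227, 0.974, -0.0], [0.974, -0.227, 0.0], [0.0, -0.0, -1.0]]
force: [-0.4, 0.4, -2.0]
opening: 0.758
time_s: 11.42
position: [0.5488, 0.0088, 0.085]
tcp_rot: [[0.227, 0.974, -0.0], [0.974, -0.227, 0.0], [0.0, -0.0, -1.0]]
force: [0.2, 0.3, -1.6]
opening: 0.757
```

```bash
python3 - <<'E'
from h import *
s=fine()
sc=vision.capture('scene');sd=vision.capture('side');cv2.imwrite('pics/s7.png',sc[:,:,::-1]);cv2.imwrite('pics/d7.png',sd[:,:,::-1])
E
```

```text
t 11.42 p [0.5488 0.0088 0.085 ] F [ 0.2154  0.3279 -1.6247] open 0.757 q [-10.8  32.9  98.5   0.   48.6   2.4]
```

```bash
python3 -m jog '[[[0,0,0.5],[0,0,0],0.6],[[0,0,1],[0,0,0],0.6],[[0,0,1],[0,0,0],0.6],[[0,0,1],[0,0,0],0.6]]'
python3 -m jog '[[[0,0,0.5],[0,0,0],0.6],[[0,0,1],[0,0,0],0.6],[[0,0,1],[0,0,0],0.6],[[0,0,1],[0,0,0],0.6]]'
```

```text
time_s: 11.85
position: [0.5488, 0.0088, 0.084]
tcp_rot: [[0.227, 0.974, -0.0], [0.974, -0.227, 0.0], [0.0, -0.0, -1.0]]
force: [0.8, -0.1, -1.0]
opening: 0.756
time_s: 12.18
position: [0.5489, 0.0088, 0.0838]
tcp_rot: [[0.227, 0.974, 0.0], [0.974, -0.227, -0.0], [-0.0, 0.0, -1.0]]
force: [-1.0, -0.2, 6.1]
opening: 0.752
```

```bash
python3 -m jog '[[[0,0,-0.7],[0,0,0],0.6],[[0,0,-0.7],[0,0,0],0.15],[[0,0,-0.7],[0,0,0],0],[[0,0,-0.7],[0,0,0],0],[[0,0,-0.7],[0,0,0],0],[[0,0,-0.7],[0,0,0],0],[[0,0,-0.7],[0,0,0],0],[[0,0,-10],[0,0,0],0],[[0,0,-25],[0,0,0],0],[[0,0,-45],[0,0,0],0],[[0,0,-75],[0,0,0],0],[[0,0,-110],[0,0,0],0]]'
python3 - <<'E'
from h import *
s=fine()
rel((.47,-.15,.26),Rdown(70),s)
E
```

```text
time_s: 13.18
position: [0.5474, 0.009, 0.1934]
tcp_rot: [[0.227, 0.974, -0.004], [0.974, -0.227, 0.001], [-0.0, -0.004, -1.0]]
force: [0.3, 0.5, 0.3]
opening: 1.001
t 13.18 p [0.5474 0.009  0.1934] F [0.3372 0.5216 0.3117] open 1.001 q [-10.8  24.1  92.9  -0.   63.3   2.4]
shift [-172.4  -39.5  -66.4] turn [-0.2  0.   6.9]
```

```bash
python3 -m jog '[[[-40,-10,-30],[0,0,2],0],[[-80,-20,-60],[0,0,4],0],[[-120,-28,-66],[0,0,6],0],[[-155,-36,-66],[0,0,7],0],[[-172,-40,-66],[0,0,7],0],[[-172,-40,-66],[0,0,7],0],[[-172,-40,-66],[0,0,7],0],[[-172,-40,-66],[0,0,7],0]]'
python3 - <<'E'
from h import *
import pickle
s=fine();im=vision.capture("wrist");cv2.imwrite("pics/w8.png",im[:,:,::-1]);pickle.dump(s,open("w8.pkl","wb"))
print("exp rim",wproj((.549,.009,.14),s),"grip",wproj((.5175,-.237,.144),s))
sc=vision.capture('scene');sd=vision.capture('side')
cv2.imwrite('pics/s8.png',sc[:,:,::-1]);cv2.imwrite('pics/d8.png',sd[:,:,::-1])
def rz(i,y,x,h,w,W,H):
    o=cv2.resize(i[y:y+h,x:x+w],(W,H),interpolation=2)
    for k in range(0,w,20): cv2.putText(o,str(x+k),(int(k*W/w),8),0,.3,(255,0,0))
    for k in range(20,h,20): cv2.putText(o,str(y+k),(0,int(k*H/h)+4),0,.3,(255,0,0))
    return o
top=rz(im,0,220,240,320,400,300);r=np.hstack([rz(im,0,250,150,200,400,300),rz(im,130,300,100,133,400,300)])
r2=np.hstack([rz(sc,150,270,75,100,400,300),rz(sd,180,250,75,100,400,300)])
cv2.imwrite('pics/m8.png',np.vstack([r,r2])[:,:,::-1])
E
```

```text
time_s: 13.85
position: [0.4708, -0.1491, 0.2593]
tcp_rot: [[0.345, 0.939, 0.0], [0.939, -0.345, 0.001], [0.001, 0.0, -1.0]]
force: [-0.5, -0.6, -0.8]
opening: 1.002
t 13.85 p [ 0.4708 -0.1491  0.2593] F [-0.5222 -0.6351 -0.8271] open 1.002 q [-30.6  15.2  95.3   0.   69.5 -10.4]
exp rim [339.4883   7.0535] grip [384.2226 245.3064]
```

View pics/m8.png

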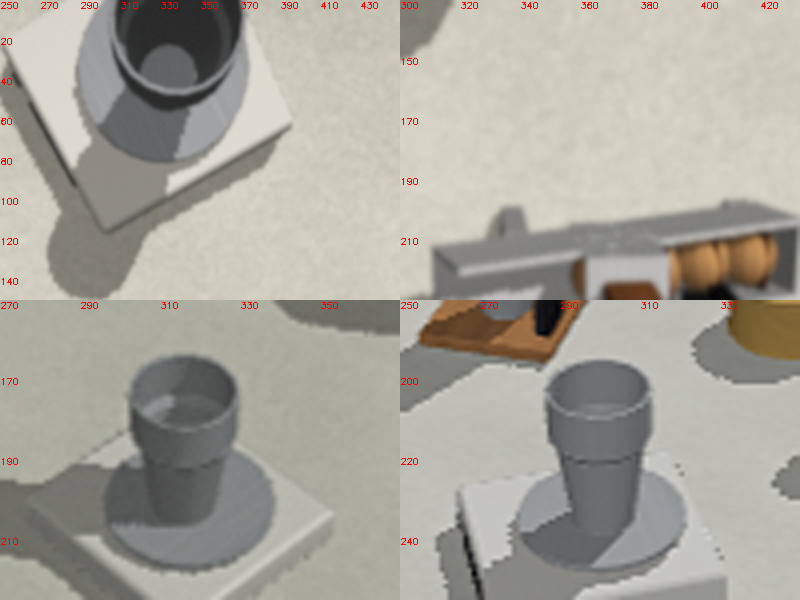

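Both fixed views show the beaker upright, well inside the pan (about 5 mm off its middle by eye). Checking that numerically and planning the chute grasp.

```bash
python3 - <<'E'
from h import *
import pickle
print("rim",tri((315.75,173),(299.6,201.9)),"pan",tri((315.88,200.96),(300.08,233.27)))
s=pickle.load(open("w8.pkl","rb"))
# wrist: pan disc columns/lowest row in crop (2x): x 76..249, bottom 160 ; rim x 112..245 bottom 96
print("pan wrist",wplane((250+162.5/2,80-86.5/2),.04,s),"rim wrist",wplane((250+178.5/2,48-33.),.14,s))
# approach: tool y along chute x (yaw 161 -> tool y yaw -19 -> tool x yaw 71)
rel((.5175,-.237,.20),Rdown(71),s)
E
```

```text
rim (array([0.5481, 0.009 , 0.1349]), [np.float64(0.5038705374753684), np.float64(0.5038705374752868)]) pan (array([0.5466, 0.011 , 0.0351]), [np.float64(0.6377626034243941), np.float64(0.6377626034243657)])
pan wrist [0.5456 0.0104 0.04  ] rim wrist [0.5466 0.0028 0.14  ]
shift [-66.4  74.1  59.3] turn [ 0.  -0.  -1.2]
```

```bash
python3 -m jog '[[[-25,28,10],[0,0,0],0],[[-50,55,30],[0,0,-1],0],[[-66,74,55],[0,0,-1],0],[[-66,74,59],[0,0,-1],0],[[-66,74,59],[0,0,-1],0],[[-66,74,59],[0,0,-1],0]]'
python3 - <<'E'
from h import *
s=fine();rel((.5175,-.237,.073),Rdown(71),s)
E
```

```text
time_s: 14.5
position: [0.5172, -0.2354, 0.1995]
tcp_rot: [[0.327, 0.945, -0.002], [0.945, -0.327, 0.002], [0.001, -0.003, -1.0]]
force: [0.2, -0.5, -0.7]
opening: 1.003
t 14.5 p [ 0.5172 -0.2354  0.1995] F [ 0.2305 -0.5451 -0.7267] open 1.003 q [-35.7  25.2  89.6   0.   65.3 -16.7]
shift [ -1.6   1.1 126.5] turn [-0.1 -0.1 -0.1]
```

```bash
python3 -m jog '[[[-1,1,30],[0,0,0],0],[[-1,1,60],[0,0,0],0],[[-1,1,85],[0,0,0],0],[[-1,1,105],[0,0,0],0],[[-1,1,118],[0,0,0],0],[[-1,1,125],[0,0,0],0],[[-1,1,126],[0,0,0],0],[[-1,1,126],[0,0,0],0],[[-1,1,126],[0,0,0],0]]'
python3 -m jog '[[[0,0,0],[0,0,0],0.5],[[0,0,0],[0,0,0],0.9],[[0,0,0],[0,0,0],0.9],[[0,0,0],[0,0,0],0.9],[[0,0,0],[0,0,0],0.9],[[0,0,0],[0,0,0],0.9],[[0,0,0],[0,0,0],0.9],[[0,0,0],[0,0,0],0.9],[[0,0,0],[0,0,0],0.9],[[0,0,0],[0,0,0],0.9]]'
```

```text
time_s: 15.25
position: [0.5192, -0.2385, 0.0756]
tcp_rot: [[0.327, 0.945, 0.002], [0.945, -0.327, -0.002], [-0.001, 0.003, -1.0]]
force: [0.0, 0.1, -0.5]
opening: 0.999
time_s: 16.08
position: [0.5181, -0.2383, 0.074]
tcp_rot: [[0.328, 0.945, -0.0], [0.945, -0.328, 0.0], [0.0, -0.0, -1.0]]
force: [0.4, 0.0, 0.5]
opening: 0.327
```

```bash
python3 -m jog '[[[0,0,0],[0,0,0],0.9],[[0,0,0],[0,0,0],0.9],[[0,0,0],[0,0,0],0.9],[[0,0,0],[0,0,0],0.9]]'
```

```text
time_s: 16.42
position: [0.5178, -0.2381, 0.074]
tcp_rot: [[0.328, 0.945, -0.001], [0.945, -0.328, 0.001], [0.0, -0.001, -1.0]]
force: [-0.9, 0.3, 0.4]
opening: 0.25
```

```bash
python3 -m jog '[[[0,0,-3],[0,0,0],0.9],[[0,0,-10],[0,0,0],0.9],[[0,0,-20],[0,0,0],0.9],[[0,0,-35],[0,0,0],0.9],[[0,0,-55],[0,0,0],0.9],[[0,0,-75],[0,0,0],0.9],[[0,0,-95],[0,0,0],0.9],[[0,0,-110],[0,0,0],0.9],[[0,0,-120],[0,0,0],0.9],[[0,0,-125],[0,0,0],0.9],[[0,0,-125],[0,0,0],0.9],[[0,0,-125],[0,0,0],0.9]]'
cat >> h.py <<'E'
def chute(M,phi,th): # tool pose for chute mouth at M
    Rc=Ro.from_euler('ZY',[phi,th],degrees=True).as_matrix()
    x,y,z=Rc.T; R=np.stack([-y,-x,-z],1)
    G=np.array(M)-Rc@np.array([.0846,0,-.0482]); return G+.045*R[:,2],R
def mouth(s):
    R=s["tcp_rot"];Rc=np.stack([-R[:,1],-R[:,0],-R[:,2]],1);G=s["position"]-.045*R[:,2]
    return G+Rc@np.array([.0846,0,-.0482]),np.degrees(np.arctan2(Rc[1,0],Rc[0,0])),np.degrees(np.arcsin(-Rc[2,0]))
E
python3 - <<'E'
from h import *
import json
s=fine();print(mouth(s)); json.dump(dict(p=s["position"].tolist(),R=s["tcp_rot"].tolist()),open("lift.json","w"))
M=np.array([.5608,.0069,.148])
Mh=M+[0,0,.07]
for th in(0,12): print(th,end=" ");p=chute(Mh,170,th);print(p[0]);rel(*p,s)
E
```

```text
time_s: 17.42
position: [0.5177, -0.2381, 0.1987]
tcp_rot: [[0.328, 0.945, -0.001], [0.945, -0.328, 0.001], [0.0, -0.001, -1.0]]
force: [0.4, -0.6, -4.0]
opening: 0.252
t 17.42 p [ 0.5177 -0.2381  0.1987] F [ 0.3952 -0.583  -3.9954] open 0.252 q [-35.9  25.4  89.5   0.   65.1 -16.8]
(array([ 0.4378, -0.2103,  0.1956]), np.float64(160.85587627203918), np.float64(-0.04550110379397565))
0 [ 0.6441 -0.0078  0.2212]
shift [259.   43.8 -22.5] turn [-0.  -0.  -9.1]
12 [ 0.6416 -0.0074  0.2387]
shift [258.6  41.3 -40. ] turn [-12.    0.9  -9.1]
```

```bash
python3 -m jog '[[[8,1,-8],[0,0,0],0.9],[[24,4,-22],[-1,0,-1],0.9],[[46,7,-38],[-2,0,-2],0.9],[[72,12,-50],[-3,0,-3],0.9],[[100,16,-58],[-5,0,-4],0.9],[[130,21,-60],[-6,0,-5],0.9],[[160,26,-60],[-8,0.5,-6],0.9],[[188,30,-60],[-9,0.5,-7],0.9],[[214,35,-60],[-10,1,-8],0.9],[[236,38,-60],[-11,1,-9],0.9],[[251,40,-60],[-12,1,-9],0.9],[[259,41,-60],[-12,1,-9],0.9]]'
python3 -m jog '[[[0,0,0],[0,0,0],0.9],[[0,0,0],[0,0,0],0.9]]'
python3 - <<'E'
from h import *
s=fine();print(mouth(s))
M=np.array([.5608,.0069,.150])
for th,dz in((12,.03),(18,.012),(25,0),(32,0),(39,0),(46,0),(53,0)): print(th,end=" ");p=chute(M+[0,0,dz],170,th);rel(*p,s)
E
```

```text
time_s: 18.42
position: [0.6407, -0.0038, 0.2577]
tcp_rot: [[0.173, 0.964, 0.202], [0.985, -0.17, -0.033], [0.002, 0.205, -0.979]]
force: [-0.3, -1.0, -3.7]
opening: 0.25
time_s: 18.58
position: [0.6413, -0.0069, 0.2584]
tcp_rot: [[0.174, 0.963, 0.203], [0.985, -0.171, -0.036], [0.0, 0.206, -0.979]]
force: [-0.5, -0.7, -3.8]
opening: 0.252
t 18.58 p [ 0.6413 -0.0069  0.2584] F [-0.4682 -0.6938 -3.7644] open 0.252 q [-10.7  22.4  85.5   0.2  60.3  -0.7]
(array([0.5604, 0.0074, 0.2378]), np.float64(169.94729876133644), np.float64(11.901111630605353))
12 shift [ -0.4 -11.5  56.5] turn [-0.1 -0.  -0.1]
18 shift [ -0.4 -16.   65.3] turn [-6.1 -0.  -0.1]
25 shift [ -0.4 -20.6  66.9] turn [-13.1   0.   -0.1]
32 shift [ -0.4 -23.9  57.1] turn [-20.1   0.   -0.1]
39 shift [ -0.4 -28.4  47.8] turn [-27.1   0.   -0.1]
46 shift [ -0.4 -34.   39.1] turn [-34.1   0.   -0.1]
53 shift [ -0.4 -40.6  31.2] turn [-41.1   0.   -0.1]
```

```bash
python3 -m jog '[[[0,-3,15],[0,0,0],0.9],[[0,-6,30],[0,0,0],0.9],[[0,-9,45],[0,0,0],0.9],[[0,-11.5,56],[-1,0,0],0.9],[[0,-14,61],[-3,0,0],0.9],[[0,-16,65],[-6,0,0],0.9],[[0,-17,66],[-8,0,0],0.9],[[0,-18,66],[-10,0,0],0.9],[[0,-20,67],[-12,0,0],0.9],[[0,-20.6,67],[-13,0,0],0.9],[[0,-20.6,67],[-13,0,0],0.9],[[0,-20.6,67],[-13,0,0],0.9]]'
python3 - <<'E'
from h import *
s=fine();print(mouth(s))
M=np.array([.5608,.0069,.150])
for th in(30,35,40,45,50,55): print(th,end=" ");p=chute(M,170,th);rel(*p,s)
im=vision.capture('side');cv2.imwrite('pics/d9.png',im[:,:,::-1]);cv2.imwrite('pics/s9.png',vision.capture('scene')[:,:,::-1])
E
```

```text
time_s: 19.58
position: [0.6352, -0.0071, 0.1891]
tcp_rot: [[0.177, 0.892, 0.415], [0.984, -0.161, -0.074], [0.001, 0.422, -0.907]]
force: [-0.5, 0.1, -3.9]
opening: 0.248
t 19.58 p [ 0.6352 -0.0071  0.1891] F [-0.5311  0.1281 -3.853 ] open 0.248 q [-10.9  22.9 102.4   0.6  29.7  -1.2]
(array([0.5611, 0.0063, 0.1505]), np.float64(169.7977905189972), np.float64(24.939256178103413))
30 shift [ 0.8 -1.2 -7.2] turn [-5.1  0.1 -0.2]
35 shift [  0.8  -2.4 -14.4] turn [-10.1   0.1  -0.2]
40 shift [  0.8  -4.3 -21.6] turn [-15.1   0.1  -0.2]
45 shift [  0.8  -6.8 -28.5] turn [-20.1   0.1  -0.2]
50 shift [  0.8  -9.9 -35.2] turn [-25.1   0.1  -0.2]
55 shift [  0.8 -13.5 -41.7] turn [-30.1   0.1  -0.2]
```

```bash
python3 -m jog '[[[0.8,-0.6,-3],[-2,0,0],0.9],[[0.8,-0.9,-5.5],[-4,0,0],0.9],[[0.8,-1.4,-8.5],[-6,0,0],0.9],[[0.8,-1.9,-11.4],[-8,0,0],0.9],[[0.8,-2.4,-14.4],[-10,0,0],0.9],[[0.8,-3.1,-17.3],[-12,0,0],0.9],[[0.8,-3.9,-20.1],[-14,0,0],0.9],[[0.8,-4.3,-21.6],[-15,0,0],0.9],[[0.8,-4.3,-21.6],[-15,0,0],0.9],[[0.8,-4.3,-21.6],[-15,0,0],0.9],[[0.8,-4.3,-21.6],[-15,0,0],0.9],[[0.8,-4.3,-21.6],[-15,0,0],0.9]]'
cat > look.py <<'E'
from h import *
import sys
t=sys.argv[1];s=fine();print(mouth(s))
n={}
for c,(x0,x1,y0,y1) in (("scene",(270,400,130,290)),("side",(240,400,130,300))):
    im=vision.capture(c);cv2.imwrite(f"pics/{c}_{t}.png",im[:,:,::-1])
    h=cv2.cvtColor(im,cv2.COLOR_RGB2HSV)[y0:y1,x0:x1]
    m=((h[...,0]>9)&(h[...,0]<19)&(h[...,1]>80)&(h[...,1]<185)&(h[...,2]>110)).astype(np.uint8)
    k,l,st,ce=cv2.connectedComponentsWithStats(m);print(c,[(st[i,4],np.round(ce[i]+[x0,y0]).tolist()) for i in range(1,k) if st[i,4]>6])
E
python3 look.py a40
```

```text
time_s: 20.68
position: [0.6241, -0.0032, 0.2077]
tcp_rot: [[0.176, 0.753, 0.634], [0.984, -0.135, -0.112], [0.001, 0.644, -0.765]]
force: [0.6, -0.3, -3.6]
opening: 0.249
t 20.68 p [ 0.6241 -0.0032  0.2077] F [ 0.5558 -0.3261 -3.6488] open 0.249 q [-10.8  20.2 115.4   6.5   4.4  -6.9]
(array([0.5625, 0.0078, 0.1507]), np.float64(169.85129067942222), np.float64(40.10277758246412))
scene [(np.int32(27), [382.0, 143.0]), (np.int32(217), [389.0, 161.0]), (np.int32(39), [330.0, 160.0]), (np.int32(29), [308.0, 171.0])]
side [(np.int32(8), [245.0, 134.0]), (np.int32(34), [316.0, 162.0]), (np.int32(23), [313.0, 166.0]), (np.int32(9), [327.0, 169.0]), (np.int32(71), [264.0, 179.0]), (np.int32(266), [285.0, 184.0]), (np.int32(12), [264.0, 190.0]), (np.int32(80), [295.0, 203.0])]
```

```bash
python3 -m jog '[[[0,0,0],[0,0,0],0.9],[[0,0,0],[0,0,0],0.9],[[0,0,0],[0,0,0],0.9],[[0,0,0],[0,0,0],0.9],[[0,0,0],[0,0,0],0.9],[[0,0,0],[0,0,0],0.9]]'
python3 look.py b40
python3 - <<'E'
import cv2,numpy as np
def rz(f,y,x,h,w,W,H): return cv2.resize(cv2.imread(f)[y:y+h,x:x+w],(W,H),interpolation=2)
cv2.imwrite("pics/m10.png",np.vstack([np.hstack([rz("pics/scene_b40.png",130,270,75,100,400,300),rz("pics/side_b40.png",140,250,90,120,400,300)]),np.hstack([rz("pics/scene_a40.png",130,270,75,100,400,300),rz("pics/side_a40.png",140,250,90,120,400,300)])]))
E
```

```text
time_s: 21.28
position: [0.623, -0.0029, 0.207]
tcp_rot: [[0.175, 0.754, 0.633], [0.984, -0.135, -0.112], [0.001, 0.643, -0.766]]
force: [0.3, -0.1, -2.8]
opening: 0.25
t 21.28 p [ 0.623  -0.0029  0.207 ] F [ 0.2916 -0.0994 -2.8149] open 0.25 q [-10.8  20.2 115.5   6.5   4.3  -7. ]
(array([0.5613, 0.0082, 0.1501]), np.float64(169.85331725928185), np.float64(40.02611558304227))
scene [(np.int32(27), [382.0, 143.0]), (np.int32(217), [389.0, 161.0]), (np.int32(40), [330.0, 159.0]), (np.int32(10), [311.0, 178.0])]
side [(np.int32(7), [247.0, 133.0]), (np.int32(59), [314.0, 164.0]), (np.int32(11), [326.0, 169.0]), (np.int32(70), [264.0, 179.0]), (np.int32(267), [285.0, 184.0]), (np.int32(12), [264.0, 190.0]), (np.int32(30), [305.0, 206.0])]
```

View pics/m10.png

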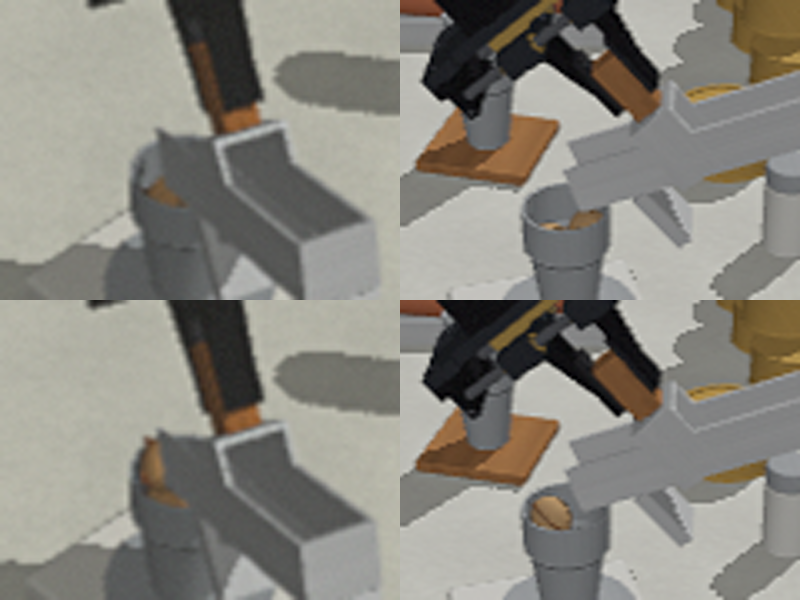

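The last crops show walnuts dropping into the beaker (a40) and settling below the rim (b40), with the visible part of the chute empty. That was the last viewable picture, so the remaining checks will be numeric. I'll hold, shake a little, then rise.

```bash
python3 -m jog '[[[0,3,-4],[0,0,0],0.9],[[0,0,0],[0,0,0],0.9],[[0,3,-4],[0,0,0],0.9],[[0,0,0],[0,0,0],0.9],[[0,0,0],[0,0,0],0.9],[[0,0,0],[0,0,0],0.9],[[0,0,0],[0,0,0],0.9],[[0,6,-8],[0,0,0],0.9],[[0,16,-18],[0,0,0],0.9],[[0,26,-31],[0,0,0],0.9],[[0,38,-46],[0,0,0],0.9],[[0,45,-54],[0,0,0],0.9]]'
python3 look.py c40
python3 - <<'E'
from h import *
s=fine();p,R=chute(np.array([.5608,.0069,.235]),170,0);print(p);rel(p,R,s)
E
```

```text
time_s: 22.38
position: [0.6235, -0.003, 0.2796]
tcp_rot: [[0.175, 0.752, 0.636], [0.985, -0.134, -0.113], [0.001, 0.646, -0.764]]
force: [0.1, -0.3, -1.2]
opening: 0.247
t 22.38 p [ 0.6235 -0.003   0.2796] F [ 0.0886 -0.293  -1.1718] open 0.247 q [-10.8  12.7 110.5   1.7  16.6  -2.1]
(array([0.562 , 0.008 , 0.2226]), np.float64(169.86379011824974), np.float64(40.220154615269976))
scene [(np.int32(41), [331.0, 132.0]), (np.int32(27), [382.0, 143.0]), (np.int32(217), [389.0, 161.0]), (np.int32(82), [315.0, 177.0])]
side [(np.int32(15), [312.0, 136.0]), (np.int32(8), [247.0, 133.0]), (np.int32(15), [297.0, 134.0]), (np.int32(10), [252.0, 136.0]), (np.int32(18), [288.0, 135.0]), (np.int32(9), [327.0, 139.0]), (np.int32(70), [264.0, 179.0]), (np.int32(257), [285.0, 184.0]), (np.int32(7), [264.0, 190.0]), (np.int32(35), [305.0, 205.0]), (np.int32(10), [296.0, 208.0])]
t 22.48 p [ 0.6244 -0.0032  0.2805] F [ 0.3554  0.028  -4.0684] open 0.252 q [-10.8  12.7 110.5   1.7  16.5  -2.2]
[ 0.6441 -0.0078  0.2382]
shift [ -1.1 -12.   45.3] turn [40.4 -0.  -0.1]
```

```bash
python3 -m jog '[[[0,3,-4],[4,0,0],0.9],[[0,3,0],[9,0,0],0.9],[[0,1,8],[15,0,0],0.9],[[0,-2,17],[21,0,0],0.9],[[0,-5,26],[27,0,0],0.9],[[0,-8,34],[32,0,0],0.9],[[0,-10,40],[36,0,0],0.9],[[-1,-12,45],[40,0,0],0.9],[[-1,-12,45],[40,0,0],0.9],[[-1,-12,45],[40,0,0],0.9],[[-1,-12,45],[40,0,0],0.9],[[-1,-12,45],[40,0,0],0.9]]'
python3 look.py d0
python3 - <<'E'
from h import *
F=[]
for i in range(6): s=bot.read_state();F.append(s["force"][2]);vision.capture("wrist")
print("Fz",np.round(F,2),np.mean(F))
R=s["tcp_rot"];Rc=np.stack([-R[:,1],-R[:,0],-R[:,2]],1);G=s["position"]-.045*R[:,2]
for x in (-75,-50,-20): # walnut centres along floor: floor z at x rel grip: -48.2-(84.6-x)*tan20 +15
    P=G+Rc@np.array([x,0,-48.2-(84.6-x)*.364+15])/1e3 if False else G+Rc@(np.array([x,0,-48.2-(84.6-x)*.364+15])/1e3)
    print(x,proj("scene",P),proj("side",P))
h=cv2.cvtColor(cv2.imread("pics/scene_d0.png"),cv2.COLOR_BGR2HSV)
q=proj("scene",P);print("beaker",proj("scene",[.549,.009,.12]),proj("side",[.549,.009,.12]))
rel((.5178,-.2381,.20),Rdown(71),s)
E
```

```text
time_s: 23.48
position: [0.641, -0.0069, 0.2351]
tcp_rot: [[0.175, 0.985, 0.001], [0.985, -0.175, 0.001], [0.001, 0.001, -1.0]]
force: [0.1, 0.5, -3.5]
opening: 0.249
t 23.48 p [ 0.641  -0.0069  0.2351] F [ 0.0851  0.4714 -3.4586] open 0.249 q [-10.6  28.9  76.7   0.1  74.3  -0.6]
(array([0.5577, 0.0079, 0.2319]), np.float64(169.91656437332716), np.float64(0.04433964876141674))
scene [(np.int32(23), [383.0, 143.0]), (np.int32(222), [389.0, 161.0]), (np.int32(54), [312.0, 177.0])]
side [(np.int32(11), [245.0, 134.0]), (np.int32(15), [254.0, 135.0]), (np.int32(48), [290.0, 135.0]), (np.int32(18), [270.0, 136.0]), (np.int32(8), [276.0, 135.0]), (np.int32(34), [338.0, 147.0]), (np.int32(70), [264.0, 179.0]), (np.int32(260), [285.0, 184.0]), (np.int32(8), [264.0, 190.0]), (np.int32(35), [305.0, 205.0]), (np.int32(10), [296.0, 208.0])]
Fz [-3.64 -2.43 -3.14 -3.42 -3.64 -3.57] -3.3069927532705123
-75 [351.2702 206.393 ] [370.6771 183.9371]
-50 [345.7897 195.1889] [360.2075 180.4271]
-20 [339.3639 182.0522] [347.534  176.1783]
beaker [315.9315 177.9006] [300.0748 206.7182]
shift [-249.1  -81.8   35.3] turn [ 0.1 -0.1  8.9]
```

```bash
python3 -m jog '[[[-15,-5,-10],[0,0,1],0.9],[[-40,-13,-15],[0,0,2],0.9],[[-70,-23,-10],[0,0,3],0.9],[[-105,-34,0],[0,0,4],0.9],[[-140,-46,10],[0,0,5],0.9],[[-175,-57,20],[0,0,6],0.9],[[-205,-67,28],[0,0,7],0.9],[[-230,-75,34],[0,0,8],0.9],[[-243,-80,35],[0,0,9],0.9],[[-249,-82,35],[0,0,9],0.9],[[-249,-82,35],[0,0,9],0.9],[[-249,-82,35],[0,0,9],0.9]]'
python3 - <<'E'
from h import *
s=fine();rel((.5178,-.2381,.0745),Rdown(71),s)
E
```

```text
time_s: 24.88
position: [0.5184, -0.2377, 0.2006]
tcp_rot: [[0.327, 0.945, 0.002], [0.945, -0.327, 0.001], [0.002, 0.002, -1.0]]
force: [0.9, 0.1, -2.2]
opening: 0.249
t 24.88 p [ 0.5184 -0.2377  0.2006] F [ 0.8516  0.1221 -2.226 ] open 0.249 q [-35.9  25.2  89.5   0.1  65.2 -16.9]
shift [ -0.8  -0.7 126.1] turn [ 0.1 -0.1 -0.1]
```

```bash
python3 -m jog '[[[0,-0.5,20],[0,0,0],0.9],[[0,-0.5,45],[0,0,0],0.9],[[0,-0.5,70],[0,0,0],0.9],[[0,-0.5,90],[0,0,0],0.9],[[0,-0.5,105],[0,0,0],0.9],[[0,-0.5,115],[0,0,0],0.9],[[0,-0.5,120],[0,0,0],0.9],[[0,-0.5,123],[0,0,0],0.9],[[0,-0.5,125],[0,0,0],0.9],[[0,-0.5,125],[0,0,0],0.9],[[0,-0.5,125],[0,0,0],0.9],[[0,-0.5,125],[0,0,0],0.9]]'
python3 -m jog '[[[0,0,0.7],[0,0,0],0.9],[[0,0,1.2],[0,0,0],0.9],[[0,0,1.2],[0,0,0],0.9],[[0,0,1.2],[0,0,0],0.9]]'
```

```text
time_s: 25.88
position: [0.5178, -0.2382, 0.0757]
tcp_rot: [[0.327, 0.945, 0.002], [0.945, -0.327, -0.0], [0.0, 0.002, -1.0]]
force: [0.9, 0.5, -2.8]
opening: 0.25
time_s: 26.22
position: [0.5176, -0.2381, 0.0741]
tcp_rot: [[0.327, 0.945, 0.001], [0.945, -0.327, 0.0], [0.001, 0.001, -1.0]]
force: [-0.4, 1.1, -1.0]
opening: 0.249
```

```bash
python3 -m jog '[[[0,0,0.4],[0,0,0],0.9],[[0,0,0.8],[0,0,0],0.9],[[0,0,0.8],[0,0,0],0.9],[[0,0,0.8],[0,0,0],0.9]]'
```

```text
time_s: 26.55
position: [0.5177, -0.2381, 0.074]
tcp_rot: [[0.327, 0.945, 0.002], [0.945, -0.327, -0.0], [0.001, 0.002, -1.0]]
force: [-0.6, 0.3, 6.2]
opening: 0.254
```

```bash
python3 -m jog '[[[0,0,-0.5],[0,0,0],0.9],[[0,0,-0.5],[0,0,0],0.65],[[0,0,-0.5],[0,0,0],0.55],[[0,0,-0.5],[0,0,0],0.4],[[0,0,-0.5],[0,0,0],0.2],[[0,0,-0.5],[0,0,0],0.2],[[0,0,-0.5],[0,0,0],0.2],[[0,0,-0.5],[0,0,0],0.2],[[0,0,-0.5],[0,0,0],0.2],[[0,0,-8],[0,0,0],0.2],[[0,0,-20],[0,0,0],0.2],[[0,0,-35],[0,0,0],0.2]]'
python3 -m jog '[[[0,0,-30],[0,0,0],0.2],[[0,0,-60],[0,0,0],0.2],[[-20,0,-95],[0,0,0],0.2],[[-50,-20,-120],[0,0,0],0.2],[[-90,-40,-120],[0,0,0],0.2],[[-130,-60,-120],[0,0,0],0.2],[[-130,-60,-120],[0,0,0],0.2],[[-130,-60,-120],[0,0,0],0.2],[[-130,-60,-120],[0,0,0],0.2]]'
python3 look.py end
python3 - <<'E'
from h import *
# changes against start outside stack/pan/chute/arm; compare tins & shaker & chute regions
for c,bx in (("scene",dict(tinA=(415,175,50,48),tinB=(298,270,58,60),tins=(478,135,100,90),shaker=(390,208,30,40),chute=(200,190,50,90),lower_stack=(370,130,50,45))),("side",dict(tinA=(328,162,40,36),tinB=(378,240,55,52),tins=(340,105,50,70),shaker=(354,182,28,40),chute=(245,262,105,75),lower_stack=(250,150,50,48)))):
    a=cv2.imread(f"pics/{c}0.png").astype(int);b=cv2.imread(f"pics/{c}_end.png").astype(int)
    d=abs(a-b).max(2)>40
    for k,(x,y,w,h) in bx.items(): print(c,k,d[y:y+h,x:x+w].sum(),"of",w*h)
    hsv=cv2.cvtColor(b.astype(np.uint8),cv2.COLOR_BGR2HSV)
    def og(i):
        h=cv2.cvtColor(i.astype(np.uint8),cv2.COLOR_BGR2HSV);return ((h[...,0]>9)&(h[...,0]<19)&(h[...,1]>80)&(h[...,2]>110))
    nw=(og(b)&d).astype(np.uint8);n,l,st,ce=cv2.connectedComponentsWithStats(nw);print("new orange",[(int(st[i,4]),ce[i].round().tolist()) for i in range(1,n) if st[i,4]>8])
    go=(og(a)&d).astype(np.uint8);n,l,st,ce=cv2.connectedComponentsWithStats(go);print("gone orange",[(int(st[i,4]),ce[i].round().tolist()) for i in range(1,n) if st[i,4]>8])
E
```

```text
time_s: 27.55
position: [0.5166, -0.2374, 0.1078]
tcp_rot: [[0.327, 0.945, -0.001], [0.945, -0.327, 0.002], [0.002, -0.002, -1.0]]
force: [-0.8, -0.5, -0.7]
opening: 0.798
time_s: 28.3
position: [0.4179, -0.3409, 0.228]
tcp_rot: [[0.329, 0.944, 0.001], [0.944, -0.329, 0.002], [0.002, 0.001, -1.0]]
force: [0.2, -0.0, -0.4]
opening: 0.796
t 28.3 p [ 0.4179 -0.3409  0.228 ] F [ 0.1962 -0.0094 -0.442 ] open 0.796 q [-51.2  21.   91.8   0.1  67.2 -32. ]
(array([ 0.338 , -0.3131,  0.2247]), np.float64(160.79734210728316), np.float64(0.044940675860763724))
scene [(np.int32(27), [382.0, 143.0]), (np.int32(215), [389.0, 161.0]), (np.int32(81), [315.0, 177.0])]
side [(np.int32(227), [274.0, 136.0]), (np.int32(461), [277.0, 185.0]), (np.int32(37), [305.0, 205.0]), (np.int32(9), [296.0, 208.0]), (np.int32(273), [294.0, 279.0])]
scene tinA 0 of 2400
scene tinB 0 of 3480
scene tins 0 of 9000
scene shaker 0 of 1200
scene chute 451 of 4500
scene lower_stack 0 of 2250
new orange [(81, [315.0, 177.0])]
gone orange [(741, [18.0, 183.0]), (1603, [44.0, 205.0]), (21, [220.0, 231.0]), (141, [224.0, 247.0]), (66, [227.0, 264.0])]
side tinA 0 of 1440
side tinB 0 of 2860
side tins 0 of 3500
side shaker 0 of 1120
side chute 539 of 7875
side lower_stack 20 of 2400
new orange [(75, [273.0, 136.0]), (37, [305.0, 205.0]), (9, [296.0, 208.0])]
gone orange [(227, [219.0, 121.0]), (86, [80.0, 132.0]), (56, [307.0, 303.0]), (68, [319.0, 308.0]), (58, [331.0, 313.0])]
```

```bash
python3 -c "
from rig import bot
print(bot.hand_in(), bot.read_state()['time_s'])"
```

```text
the job is handed in; nothing more can be done
the job is handed in; nothing more can be done
```

I lifted the top beaker off the stack with a 46° twist, stood it on the scale's pan and poured the walnuts in. The empty chute is back level in its old place with the gripper clear. The job was handed in at about 28 s, well under the 67 s limit.

**What went wrong on the way:** my first attempt to grip the beaker closed on air just above its rim. The fingertips turned out to end about 28 mm short of the reported TCP. I allowed for that from then on, and the first attempt touched nothing.

**What the last checks showed:**
- **Beaker:** it stood upright, about 3 mm from the pan's centre when I measured it, before the pour.
- **Walnuts:** orange shows newly only inside the beaker, and none is left in the chute. The force on the wrist also fell to about what the empty chute should give, though that reading is noisy. I did not count the four walnuts one by one.
- **Other objects:** the tins and shaker show no pixel change from the start, and the second beaker stayed in the stack.
- **Forces:** the highest I read was about 6 N, as each object was set down.

**Not confirmed by eye:** I had used all 12 picture views by the end of the pour. The final state was checked only by comparing pixels with the starting pictures.

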